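Stow the relief valve in the stayed parts chest

TASK

Raise the lid of the grey parts chest by its handle until its folding stay locks and holds the lid up by itself, and put the bronze relief valve down inside the chest. Then free the stay by folding its knee up and forward at the knee pin and bring the lid gently down fully shut: never let it drop, do not pull so hard that the stay's bracket slips, and leave the other parts where they are.

Things in the scene. Friction and masses are not known exactly. Their poses are not given: they have to be found in the camera images.
- chest: grey steel parts chest fixed to the bench, 180 mm deep (along its x), 220 mm wide (along its y), 85 mm high, walls and floor 6 mm, one open bay inside. Origin: centre of its underside; x points from its front (which faces the robot) to its hinge side, y to the side that carries the stay, z up.
- lid (a joint): lid angle, rad: 0 shut, grows as its front edge goes up and back. Lid 180 x 216 x 5 mm, about 0.6 kg; it falls shut unless the stay is locked. The stay comes taut at 1.19 to 1.46 rad, different at each start. Brought within 1 or 2 mm of taut at the handle, the knee drops over centre by itself; eased off, the lid then rests about 0.02 rad below taut.
- lid_handle (a point): middle of the lid's handle: round steel bar 10 mm thick, 100 mm long, parallel to the chest's y, held 50 mm in front of the lid's front edge in the lid's plane, 230 mm from the hinge axis; lid shut, it is 88 mm above the bench with 45 mm free to the chest's front. Pinched from above it turns between the fingers, so the tool can stay upright along the hinge arc.
- lid_hinge (a point): middle of the lid's hinge axis, at the top of the chest's far wall, 88 mm above the bench; the axis is the chest's y.
- knee_pin (a point): grip point of the knee pin: round steel pin 12 mm thick, parallel to the chest's y, sticking 79 mm out from the stay's knee outside the chest's +y side; point on its centre line, 54 mm from the link, 27 mm from the end. Pinch from above, closing across the pin. Lid shut: knee folded to the front. Locked: links nearly straight, knee 0.25 rad past straight, backward and down on a stop.
- stay_pivot (a point): lower pivot of the stay, in a bracket clamped in an upright slot: it slips if the handle is pulled over about 15 N past taut. The pin circles it at 77.6 mm in the chest's x-z plane. To unlock, move the pin along its circle up and forward, then on down to the front, about 140 degrees in all; the held pin bears the lid (under 15 N).
- relief_valve: bronze relief valve, a turned part standing on its threaded foot, 56 mm high, about 0.16 kg: foot 20 mm across up to 16 mm, a 36 mm flange from 16 to 20 mm, body 32 mm across up to 36 mm, cap 22 mm across up to 52 mm. Origin: centre of its underside, z up along it.
- valve_head: bystander: nickel valve head, an upright body 34 mm across with a short side outlet and a flat lever on top, 61 mm high. Origin: centre of its underside.
- horn: bystander: grey nylon discharge horn, a cone standing on its wide end, 48 mm across, 90 mm high. Origin: centre of its underside.
- collar: bystander: steel collar ring, 48 mm across, 14 mm high, lying inside the chest in the rear corner on its -y side. Origin: centre of its underside.
- spare_collar: bystander: steel collar ring, 60 mm across, 12 mm high, lying on the bench nearer the robot than the chest.
- wrench: bystander: steel wrench, 160 mm long, lying on the bench nearer the robot than the chest.
There are look-alikes about, which are no part of the job. Of the things like the relief_valve, leave any that is yellow; of the rest the smaller one is meant.

How it is judged (in metres and radians):
On the way, in this order (a step that is already met when the one before it is completed fails the run):
1. the lid is up, held by its locked stay alone (value of joint lid above 1.1 rad and contact force between the fingers and chest below 0.1 N), for 0.4 s.
2. the relief valve is down inside the chest and let go, the lid still up (value of joint lid above 1.1 rad and contact force between the fingers and relief_valve below 0.1 N and x of relief_valve in the frame of chest between -0.084 and 0.084 m and y of relief_valve in the frame of chest between -0.104 and 0.104 m and height (world z) of relief_valve below 0.035 m), for 0.2 s.
At the end, for the whole second after the job is handed in: The lid is fully shut (within 0.03 rad, about 7 mm at the handle), the relief valve lies or stands at rest on the floor inside the chest, and the robot has let go of lid, stay and valve (value of joint lid below 0.03 rad and x of relief_valve in the frame of chest between -0.084 and 0.084 m and y of relief_valve in the frame of chest between -0.104 and 0.104 m and height (world z) of relief_valve below 0.035 m and linear speed of relief_valve below 0.02 m/s and contact force between the fingers and relief_valve below 0.1 N and contact force between the fingers and chest below 0.1 N); the robot touches nothing.
It fails at once if the lid drops (swings down faster than 2 rad/s) (velocity of joint lid below -2 rad/s).
It fails at once if the stay is strained: its bracket slips in its slot by more than 1.5 mm (distance of stay_pivot from where it was at the start of the episode above 0.0015 m).
It fails at once if the relief valve is dropped or thrown (moves faster than 0.9 m/s out of the fingers) (linear speed of relief_valve above 0.9 m/s and contact force between the fingers and relief_valve below 0.1 N).
It fails at once if another part is disturbed (shifted by more than 25 mm) (distance of any of valve_head, horn, collar, spare_collar, wrench from where it was at the start of the episode above 0.025 m).
It also fails if it takes over 72 s, if anything falls off the work surface, if the arm or the gripper's body presses on something with over 40 N, if the wrist force passes 120 N, or if a joint passes its speed limit or range.

ROBOT

A 6-joint arm with a two-finger parallel gripper is mounted at the origin on the work surface. World frame = base frame: x ahead of the robot, y to its left, z up, the work surface at z = 0. Lengths are in mm, angles in degrees, forces in N, time in s.
With the tool pointing down it reaches from about 375 to 925 mm from the base axis. Payload 5.7 kg.
Tool frame: the origin (TCP) lies on the centre line of the jaws, within the pads' length; the fingertips stand 25 mm ahead of it and the grasp point (between the pads) lies 6 mm ahead of it; z points along the fingers, y is the line along which they close (so a half turn about z gives the same grasp; the last joint's range is limited). The gripper opens to 85 mm and grips with 20 to 120 N. Pads are 22 mm wide; open, the fingers measure 114 mm over their backs; the gripper's body (76 mm by 85 mm) begins 54 mm behind the grasp point. The pads swing forward as they close: fully open they stand 13 mm farther back than shut.
Start: joints at [58.092, 20.558, 86.54, -0, 72.909, -6.595], TCP at [256.53, 542.364, 256.267] pointing down, gripper open.
Joint ranges: [-170.27, 170.27], [-57.76, 135], [12.27, 136.19], [-55.21, 235.2], [11.17, 155.16], [-170.74, 170.74]. Speed limits (degrees/s): [136.94, 136.94, 180, 180, 180, 180].

INTERFACE

Orientations are given as a 3x3 rotation matrix whose columns are the frame's x, y, z axes.
In Python, from workcell import status, capture, order gives the robot as it stands.
- The arm moves only by the tool drive_tool, never from a script. Its argument "moves" is a list of rows, each a list of 4 numbers: the shift along the world's x, y, z in cm, then the turn about the world's z in degrees. A call has 1 to 10 rows; each row is the pose to reach, as a shift and turn from the pose commanded when the call began; what a row does not reach only later rows make up. A row lasts 1/12 s, in which the tool goes at most 41.7 mm and 7.16 degrees, less where a joint would pass 70% of its speed; a pose out of reach is approached as far as the arm can. A call with a gripper value outside its range is refused whole. "gripper" is the finger opening in cm, from 0 to 8.54, set as the call begins (left out, the last holds). The fingers move at their own pace and stop on an object; the grip force is fixed at half the most. Time passes only in rows, so rows that repeat a pose let the fingers close. It gives the time, the measured TCP pose, the force, the opening and the grip force at its end, in the units of the state.
- status.get_obs(): the state, without advancing time (a new reading comes with each control period).
- capture(name): name is "side" or "top" or "wrist"; returns a dict with "image" (384x512x3 uint8, blue, green, red), "fx", "fy", "cx", "cy" (pixels), "R" (3x3) and "t" (3): a world point X has camera coordinates R X + t. Camera axes: x right, y down, z forward; pixel columns grow to the right and rows downward; lengths in mm; the calibration is good to about 2 mm. The wrist camera is an equidistant fisheye: a pixel r from the principal point sees the ray r / f radians off the axis. A picture is of the moment at which its call begins. There is no depth.
- order.sign_off(): hands the job in; it is judged then, once.
The state is a dict: "t": time; "joints": joint angles; "qvel": joint speeds; "effort": joint torques, N m; "ee_pos": TCP position; "tcp_rot": TCP orientation; "contact_force": force on the tool from outside, world axes, zero at the start; "wrist_torque": the same for the moment, N m; "opening": finger opening in mm; "gripper_force": force on a finger pad.
Only numpy, scipy, OpenCV 4.12 (cv2) and the standard library are available. Lean on these libraries where they do the work, as an engineer would, in place of code of your own. Each camera call takes 0.05 s, during which the arm holds its last target. There are 200 camera calls.

## Working session

There is one attempt and no reset: what is moved stays moved. The work goes in short steps, Python scripts to look and compute and a tool call to move; the robot and the scene stay as the last step left them, time stands still between calls to the robot, and variables do not carry over. Pictures are saved under pics/ and viewed, at most 10 in all, crops included, and the job is handed in when it is done.

Besides the shell and the picture viewer there is one more tool, called by a JSON object that holds its "method" and its "body", one argument or row to a line. drive_tool: Moves the arm, as the interface text tells. Its arguments: {"type":"object","properties":{"moves":{"type":"array","items":{"type":"array","items":{"type":"number"}}},"gripper":{"type":"number"}},"required":["moves"]}

```bash
mkdir -p pics
cat > h.py <<'E'
import numpy as np, cv2
from workcell import status, capture, order
def ray(c,u,v,wrist=False):
    x=np.array([(u-c['cx'])/c['fx'],(v-c['cy'])/c['fy']])
    if wrist:
        r=np.linalg.norm(x); d=np.array([*(x/r*np.sin(r)),np.cos(r)]) if r>0 else np.array([0,0,1.])
    else: d=np.array([*x,1.])
    R=np.array(c['R']);t=np.array(c['t'])
    return -R.T@t, R.T@d
def onz(c,u,v,z,wrist=False):
    o,d=ray(c,u,v,wrist); return o+d*(z-o[2])/d[2]
def proj(c,X):
    p=np.array(c['R'])@np.array(X)+np.array(c['t']); return c['fx']*p[0]/p[2]+c['cx'],c['fy']*p[1]/p[2]+c['cy']
E
python3 - <<'E'
from h import *
import pickle
d={n:capture(n) for n in("side","top")}
pickle.dump(d,open('c0.pkl','wb'))
for n in d:
    cv2.imwrite(f'pics/{n}0.png',cv2.resize(d[n]['image'],(800,600)))
    o,_=ray(d[n],0,0);print(n,o,np.array(d[n]['R']).round(2).tolist(),d[n]['fx'])
print(status.get_obs())
E
```

```text
side [ -83.56184941 -750.22397494  857.18260304] [[0.8, -0.6, 0.01], [-0.38, -0.52, -0.77], [0.47, 0.6, -0.64]] 472.5011101136894
top [ 2.18053210e+02 -4.90561832e-01  1.48062232e+03] [[-0.03, -1.0, -0.0], [-0.98, 0.03, -0.2], [0.2, -0.0, -0.98]] 453.0199965263544
{'t': 0.1, 'joints': array([ 5.80911393e+01,  2.05952740e+01,  8.65932417e+01, -2.25139406e-04,
        7.29101048e+01, -6.59354746e+00]), 'qvel': array([-0.04856385, -0.07361858, -0.20912481,  0.0413789 , -0.08595987,
        0.10349746]), 'effort': array([-4.63775066e-06, -5.28663039e+01, -2.79347992e+01, -1.71876927e-04,
        5.11108112e-03,  1.67252870e-05]), 'ee_pos': array([256.24524786, 541.88265813, 255.51936508]), 'tcp_rot': array([[-9.03968706e-01,  4.27597657e-01, -9.06613218e-04],
       [ 4.27598574e-01,  9.03967543e-01, -1.46313890e-03],
       [ 1.93914157e-04, -1.71029830e-03, -9.99998519e-01]]), 'contact_force': array([ 0.24413134, -0.14109532, -0.31245984]), 'wrist_torque': array([0.02278778, 0.02241756, 0.00365422]), 'gripper_force': 0.0, 'opening': 85.3594163282429}
```

View pics/top0.png

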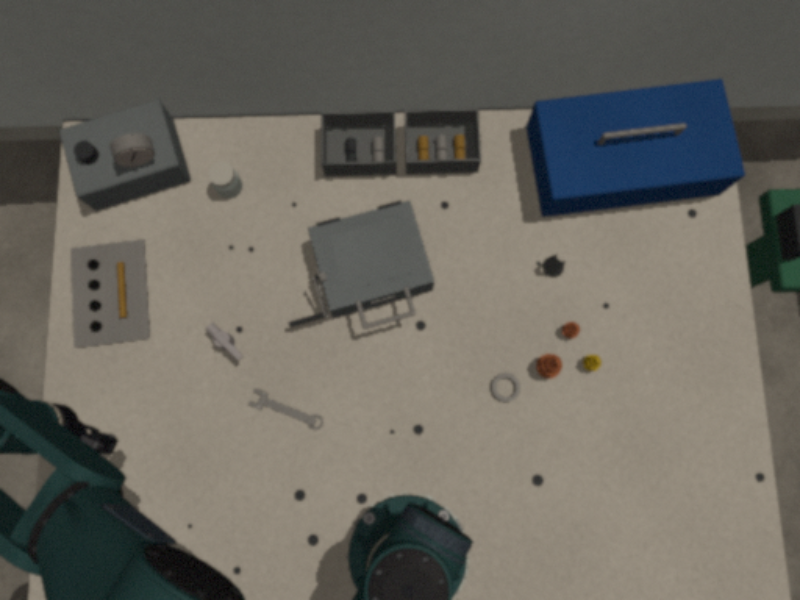

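View pics/side0.png

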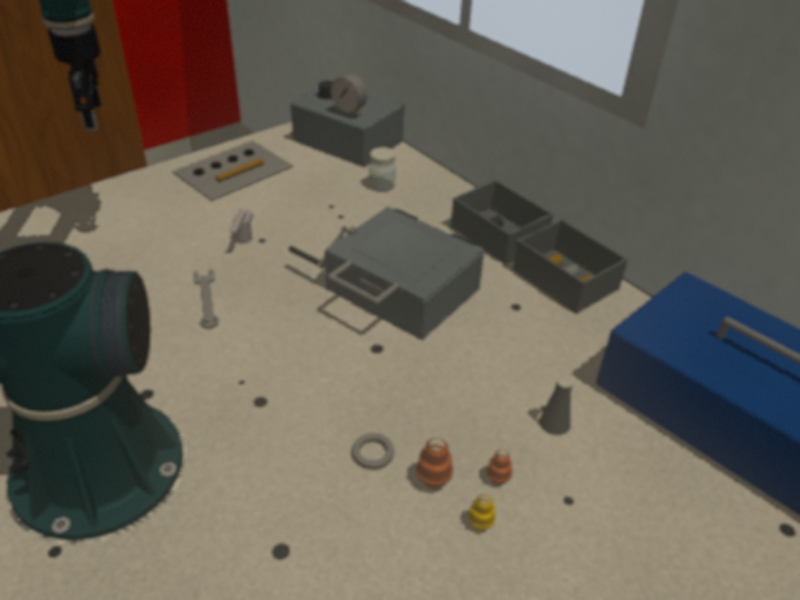

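The top view shows three relief-valve look-alikes: a small orange-bronze one at (570,330), a larger one at (548,366) and a yellow one at (592,363). In the side view they are at (500,467), (435,463) and (482,512). The smaller bronze one, at top (570,330), fits the description. The chest is at top (370,258), with its handle bar near (388,318) and its knee pin near (310,320).

Run:
```python
from h import *
import pickle
d=pickle.load(open('c0.pkl','rb'))
T=d['top']['image'];S=d['side']['image']
def crop(I,x,y,w,h,W,H): return cv2.resize(I[y:y+h,x:x+w],(W,H),interpolation=cv2.INTER_CUBIC)
a=crop(T,180,125,100,100,400,400); b=crop(S,180,125,133,100,400,300)
c=crop(T,330,190,60,60,240,200)
e=crop(S,250,260,100,85,400,300)
o=np.zeros((600,800,3),np.uint8); o[:400,:400]=a;o[:300,400:]=b;o[400:,:240]=c;o[300:,400:]=e
cv2.imwrite('pics/crop0.png',cv2.convertScaleAbs(o,alpha=1.6))
for n,I in(('top',T),('side',S)):
    hsv=cv2.cvtColor(I,cv2.COLOR_BGR2HSV)
    for nm,lo,hi in(('or',(3,110,60),(16,255,255)),('ye',(20,120,60),(35,255,255))):
        m=cv2.inRange(hsv,lo,hi);k,l,s,ce=cv2.connectedComponentsWithStats(m)
        for i in range(1,k):
            if s[i,4]>40: print(n,nm,s[i].tolist(),ce[i].round(1), onz(d[n],*ce[i],28).round(1))
```

```text
top or [360, 206, 11, 10, 84] [364.8 210.8] [ 437.8 -351.1   28. ]
top or [344, 227, 15, 15, 188] [350.9 233.8] [ 364.6 -301.    28. ]
top ye [373, 227, 12, 10, 93] [378.4 231.6] [ 369.2 -389.6   28. ]
side or [0, 0, 154, 135, 8551] [40.1 70.3] [ 326.8 1078.5   28. ]
side or [133, 61, 20, 12, 56] [144.3  66.2] [670.7 877.3  28. ]
side or [123, 68, 17, 14, 50] [131.7  73.8] [599.8 846.3  28. ]
side or [267, 284, 23, 28, 477] [278.1 298.2] [ 365.6 -298.8   28. ]
side or [312, 291, 15, 19, 221] [319.4 300.1] [ 433.5 -355.7   28. ]
side ye [300, 319, 17, 21, 274] [308.2 329. ] [ 365.  -393.9   28. ]
```

View pics/crop0.png

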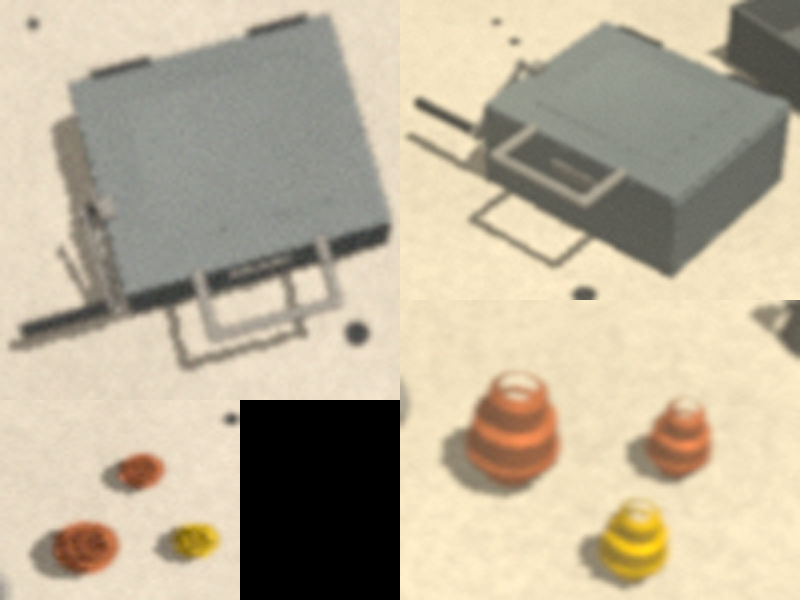

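The crop confirms that the small bronze valve is the one at about (437,-353). The lid corners in the crop are (70,83), (328,15), (390,222) and (125,290). The handle bar runs from (212,333) to (338,302), and the pin tip is at (22,328) in the top view and (416,103) in the side view.

Run:
```python
from h import *
import pickle
d=pickle.load(open('c0.pkl','rb'));T=d['top'];S=d['side']
tp=lambda x,y:(180+x/4,125+y/4); sp=lambda x,y:(180+(x-400)/3,125+y/3)
L=[onz(T,*tp(*p),90) for p in((70,83),(328,15),(390,222),(125,290))]
for p in L: print('lid',p.round(1))
A=onz(T,*tp(212,333),88);B=onz(T,*tp(338,302),88);print('h',A,B,(A+B)/2)
A2=onz(S,*sp(495,150),88);B2=onz(S,*sp(585,202),88);print('h side',A2,B2,(A2+B2)/2)
yaw=[np.degrees(np.arctan2(*(a-b)[[1,0]])) for a,b in((L[0],L[3]),(L[1],L[2]))]
yw=[np.degrees(np.arctan2(-(a-b)[0],(a-b)[1])) for a,b in((L[0],L[1]),(L[3],L[2]),(A,B),(A2,B2))]
print(yaw,yw)
def tri(p,q):
    o1,d1=ray(T,*p);o2,d2=ray(S,*q);s=np.linalg.lstsq(np.c_[d1,-d2],o2-o1,rcond=None)[0]
    a=o1+s[0]*d1;b=o2+s[1]*d2;return ((a+b)/2).round(1),np.linalg.norm(a-b).round(1)
print('pin tip',tri(tp(24,328),sp(417,103)),'valve',tri((364.8,210.8),(319.4,300.1)))
```

```text
lid [653.2 182.9  90. ]
lid [704.5 -25.   90. ]
lid [532.2 -68.8  90. ]
lid [483.5 140.   90. ]
h [447.98227155  72.70529064  88.        ] [469.80199091 -26.05538399  88.        ] [458.89213123  23.32495333  88.        ]
h side [450.69959549  77.00284532  88.        ] [471.80528781 -26.44350833  88.        ] [461.25244165  25.27966849  88.        ]
[np.float64(14.185512062574361), np.float64(14.264870847316603)] [np.float64(13.85769765676796), np.float64(13.132777906496624), np.float64(12.458523314352774), np.float64(11.531532142878604)]
pin tip (array([461.6, 226.2,  46.6]), np.float64(3.0)) valve (array([ 438.6, -352.4,   20.8]), np.float64(0.9))
```

{"method": "drive_tool", "body": {
  "moves": [
    [20.2,-51.8,0,-51.2],
    [20.2,-51.8,0,-51.2],
    [20.2,-51.8,0,-51.2],
    [20.2,-51.8,0,-51.2],
    [20.2,-51.8,0,-51.2],
    [20.2,-51.8,0,-51.2],
    [20.2,-51.8,0,-51.2],
    [20.2,-51.8,0,-51.2],
    [20.2,-51.8,0,-51.2],
    [20.2,-51.8,0,-51.2]
  ],
  "gripper": 4
}}

```text
t: 0.93
ee_pos: [407.9, 152.2, 256.2]
tcp_rot: [[-0.233, 0.972, -0.0], [0.972, 0.233, 0.0], [0.0, -0.0, -1.0]]
contact_force: [0.5, 0.2, -0.3]
opening: 40.0
gripper_force: 0.0
```

{"method": "drive_tool", "body": {
  "moves": [
    [5.1,-12.9,-5,0],
    [5.1,-12.9,-10,0],
    [5.1,-12.9,-10,0],
    [5.1,-12.9,-10,0],
    [5.1,-12.9,-10,0],
    [5.1,-12.9,-10,0]
  ]
}}

```text
t: 1.43
ee_pos: [458.0, 23.7, 154.4]
tcp_rot: [[-0.23, 0.973, -0.004], [0.973, 0.23, 0.0], [0.001, -0.004, -1.0]]
contact_force: [-1.3, 0.4, -0.1]
opening: 40.1
gripper_force: 0.0
```

Run:
```python
from h import *
import pickle
c=capture('wrist');pickle.dump(c,open('w1.pkl','wb'));o=status.get_obs()
print(o['ee_pos'],o['t'],c['fx'],c['cx'],c['cy'],ray(c,0,0)[0],c['R'])
cv2.imwrite('pics/w1.png',cv2.convertScaleAbs(cv2.resize(c['image'],(800,600),interpolation=cv2.INTER_CUBIC),alpha=1.4))
```

```text
[458.16765681  24.83949122 155.55888466] 1.4833 297.3186396354542 256.95125374859157 193.6135810616882 [443.11093325  91.48167211 271.78315634] [[ 0.97316675  0.23007371 -0.00354487]
 [ 0.222376   -0.93642537  0.27139722]
 [ 0.05912185 -0.26490304 -0.9624609 ]]
```

View pics/w1.png

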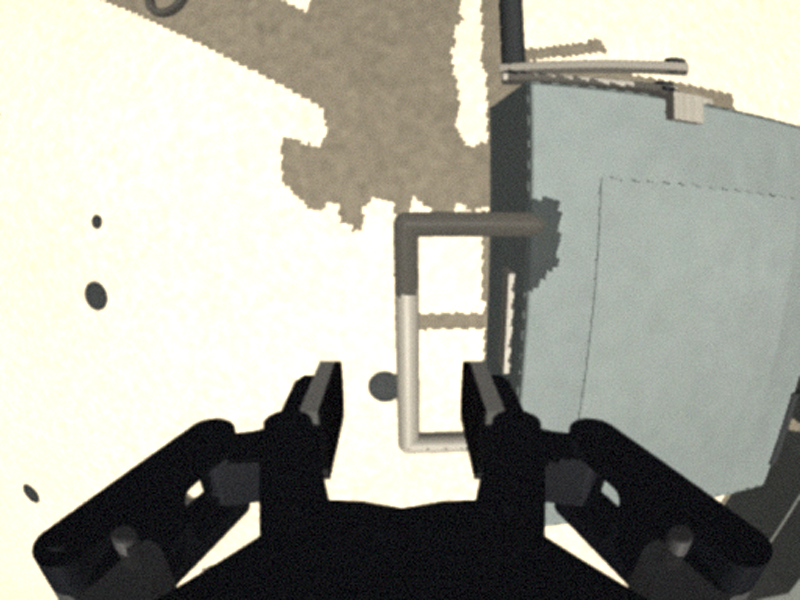

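The bar runs from (405,220) to (409,443), between the fingers and parallel to the pads. The stay link and the pin, at (510,30), are beyond the lid's left edge.

Run:
```python
from h import *
import pickle
c=pickle.load(open('w1.pkl','rb'))
A,B=[onz(c,x*.64,y*.64,88,True) for x,y in((405,220),(409,443))]
print(A,B,(A+B)/2,np.degrees(np.arctan2(-(A-B)[0],(A-B)[1])))
for p in((529,82),(548,524)):print('lid front corner',onz(c,p[0]*.64,p[1]*.64,90,True))
```

```text
[447.95227426  74.2105439   88.        ] [473.41303717 -24.33760396  88.        ] [460.68265572  24.93646997  88.        ] 14.486091418038727
lid front corner [482.37040558 140.84228785  90.        ]
lid front corner [559.50001161 -60.86547044  90.        ]
```

{"method": "drive_tool", "body": {
  "moves": [
    [0.2,0,-3,0.5],
    [0.2,0,-6.1,0.5],
    [0.2,0,-6.1,0.5],
    [0.2,0,-6.1,0.5]
  ]
}}

```text
t: 1.82
ee_pos: [459.6, 26.5, 95.4]
tcp_rot: [[-0.243, 0.97, -0.003], [0.97, 0.243, 0.001], [0.001, -0.003, -1.0]]
contact_force: [-0.2, -1.1, 0.8]
opening: 39.9
gripper_force: 0.0
```

{"method": "drive_tool", "body": {
  "moves": [
    [0,0,0,0],
    [0,0,0,0],
    [0,0,0,0],
    [0,0,0,0],
    [0,0,0,0],
    [0,0,0,0]
  ],
  "gripper": 0
}}

```text
t: 2.32
ee_pos: [459.7, 25.2, 97.0]
tcp_rot: [[-0.242, 0.97, -0.001], [0.97, 0.242, -0.0], [-0.0, -0.001, -1.0]]
contact_force: [-5.3, -0.5, 10.0]
opening: 7.8
gripper_force: 58.6
```

{"method": "drive_tool", "body": {
  "moves": [
    [0.03,0.01,1.15,0],
    [0.11,0.03,2.3,0],
    [0.25,0.06,3.44,0],
    [0.44,0.11,4.57,0],
    [0.69,0.17,5.69,0],
    [1.0,0.25,6.8,0],
    [1.35,0.34,7.89,0],
    [1.76,0.44,8.96,0],
    [2.22,0.55,10.0,0],
    [2.73,0.68,11.03,0]
  ]
}}

```text
t: 3.15
ee_pos: [485.5, 31.8, 206.6]
tcp_rot: [[-0.242, 0.97, -0.004], [0.97, 0.242, -0.001], [0.0, -0.004, -1.0]]
contact_force: [-4.3, -2.6, -1.8]
opening: 7.4
gripper_force: 58.4
```

{"method": "drive_tool", "body": {
  "moves": [
    [0.56,0.14,1.0,0],
    [1.17,0.29,1.96,0],
    [1.82,0.45,2.89,0],
    [2.52,0.63,3.79,0],
    [3.25,0.81,4.65,0],
    [4.04,1.01,5.47,0],
    [4.85,1.21,6.25,0],
    [5.71,1.42,6.99,0],
    [6.6,1.65,7.68,0],
    [7.52,1.88,8.33,0]
  ]
}}

```text
t: 3.98
ee_pos: [558.1, 50.2, 291.9]
tcp_rot: [[-0.242, 0.97, -0.009], [0.97, 0.242, -0.002], [-0.0, -0.009, -1.0]]
contact_force: [-17.1, -3.1, 20.1]
opening: 7.5
gripper_force: 58.9
```

{"method": "drive_tool", "body": {
  "moves": [
    [-0.06,-0.02,0.25,0],
    [-0.12,-0.03,0.46,0],
    [0.52,0.13,0.89,0],
    [0.9,0.22,1.13,0],
    [1.3,0.32,1.36,0],
    [1.68,0.42,1.58,0],
    [2.08,0.52,1.79,0],
    [2.08,0.52,1.79,0],
    [2.08,0.52,1.79,0]
  ]
}}

```text
t: 4.73
ee_pos: [583.7, 56.6, 308.0]
tcp_rot: [[-0.242, 0.97, -0.001], [0.97, 0.242, 0.001], [0.001, -0.001, -1.0]]
contact_force: [-6.7, 1.4, 5.8]
opening: 7.5
gripper_force: 60.0
```

{"method": "drive_tool", "body": {
  "moves": [
    [0.3,0.07,0.3,0],
    [0.58,0.15,0.45,0],
    [0.98,0.24,0.64,0],
    [1.4,0.35,0.83,0],
    [1.4,0.35,0.83,0],
    [1.4,0.35,0.83,0]
  ]
}}

```text
t: 5.23
ee_pos: [598.7, 60.4, 315.5]
tcp_rot: [[-0.242, 0.97, -0.0], [0.97, 0.242, 0.001], [0.001, 0.0, -1.0]]
contact_force: [-3.5, 3.5, 0.5]
opening: 7.5
gripper_force: 59.3
```

Run:
```python
from h import *
import pickle
d={n:capture(n) for n in("side","top","wrist")}
pickle.dump(d,open('c1.pkl','wb'))
def crop(I,x,y,w,h,W,H): return cv2.resize(I[y:y+h,x:x+w],(W,H),interpolation=cv2.INTER_CUBIC)
o=np.zeros((600,800,3),np.uint8)
o[:300,:400]=crop(d['top']['image'],160,120,133,100,400,300);o[:300,400:]=crop(d['side']['image'],160,85,133,100,400,300)
o[300:,:400]=cv2.resize(d['wrist']['image'],(400,300))
cv2.imwrite('pics/c1.png',cv2.convertScaleAbs(o,alpha=1.5))
```

```text
(no output)
```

View pics/c1.png

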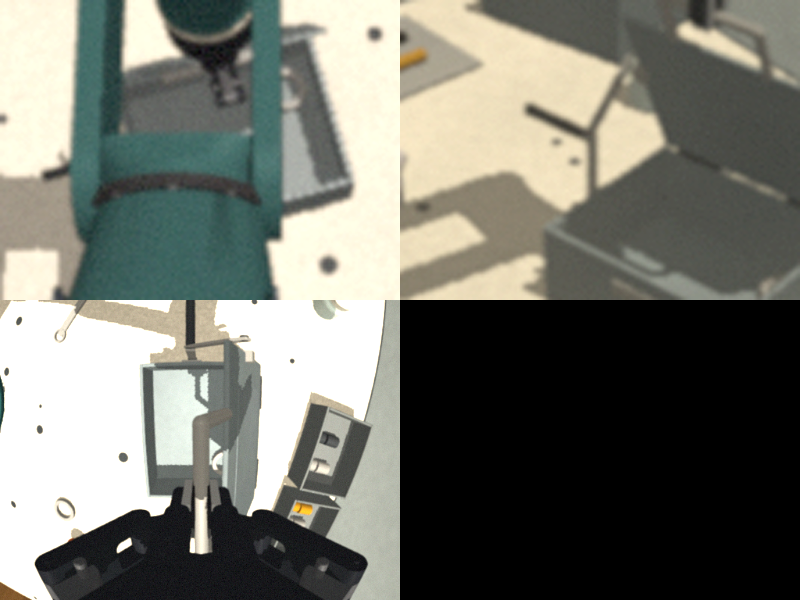

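Side crop: pin tip (528,107), knee (592,133), upper joint (628,68). The lower link runs straight down from the knee. Top crop: pin tip (45,175). The stay is still bent at the knee, so it isn't taut yet.

```bash
cat >> h.py <<'E'
yaw=np.radians(14.0);ex=np.array([np.cos(yaw),np.sin(yaw),0]);ey=np.array([-np.sin(yaw),np.cos(yaw),0])
C0=np.array([460.3,24.9,0])+140*ex   # chest origin
def ch(X): X=np.array(X)-C0; return np.array([X@ex,X@ey,X[2]])
def ony(c,u,v,y,w=False):
    o,d=ray(c,u,v,w); s=(y-(o-C0)@ey)/(d@ey); return ch(o+s*d)
def tri(T,p,S,q,w=False):
    o1,d1=ray(T,*p,w);o2,d2=ray(S,*q);s=np.linalg.lstsq(np.c_[d1,-d2],o2-o1,rcond=None)[0]
    a=o1+s[0]*d1;b=o2+s[1]*d2;return ch((a+b)/2).round(1),np.linalg.norm(a-b).round(1)
E
python3 - <<'E'
from h import *
import pickle
d=pickle.load(open('c0.pkl','rb'));T=d['top'];S=d['side']
tp=lambda x,y:(180+x/4,125+y/4); sp=lambda x,y:(180+(x-400)/3,125+y/3)
t0,_=tri(T,tp(24,328),S,sp(417,103));print('shut tip',t0)
e=pickle.load(open('c1.pkl','rb'));T=e['top'];S=e['side'];W=e['wrist']
sp=lambda x,y:(160+(x-400)/3,85+y/3)
print('now tip',tri(T,(160+45/3,120+175/3),S,sp(529,107)))
for yy in(114,118,122):
  print(yy,[ony(S,*sp(*p),yy).round(1) for p in((592,133),(628,66),(592,190))])
print('tip by y', [ony(S,*sp(529,107),y).round(1) for y in(192,197,202)])
w=pickle.load(open('w1.pkl','rb'))
for z in(40,50,60,80):print(z,ch(onz(w,505*.64,75*.64,z,True)).round(1),ch(onz(w,685*.64,66*.64,z,True)).round(1))
E
```

```text
shut tip [-90.  195.   46.6]
now tip (array([-13. , 194.8, 140.1]), np.float64(0.4))
114 [array([-14.4, 114. , 144.8]), array([ 37.7, 114. , 192.2]), array([-15.8, 114. ,  81.5])]
118 [array([ -9.9, 118. , 140.9]), array([ 42.6, 118. , 188.6]), array([-11.2, 118. ,  77.3])]
122 [array([ -5.3, 122. , 137. ]), array([ 47.4, 122. , 185. ]), array([ -6.6, 122. ,  73. ])]
tip by y [array([-15.6, 192. , 142.4]), array([-10.5, 197. , 138. ]), array([ -5.3, 202. , 133.7])]
40 [-89.2 120.6  40. ] [ 18.2 139.2  40. ]
50 [-91.4 118.4  50. ] [ 11.4 136.2  50. ]
60 [-93.6 116.1  60. ] [  4.5 133.1  60. ]
80 [-98.1 111.7  80. ] [ -9.2 127.1  80. ]
```

{"method": "drive_tool", "body": {
  "moves": [
    [0.41,0.1,0.17,0],
    [0.82,0.21,0.34,0],
    [1.15,0.29,0.46,0],
    [1.45,0.36,0.57,0],
    [1.72,0.43,0.66,0],
    [1.98,0.49,0.75,0],
    [1.98,0.49,0.75,0],
    [1.98,0.49,0.75,0]
  ]
}}

```text
t: 6.05
ee_pos: [618.7, 65.4, 323.2]
tcp_rot: [[-0.242, 0.97, 0.001], [0.97, 0.242, 0.002], [0.001, 0.001, -1.0]]
contact_force: [-2.5, 5.4, 1.4]
opening: 7.4
gripper_force: 58.8
```

{"method": "drive_tool", "body": {
  "moves": [
    [0.22,0.11,0.08,0],
    [0.45,0.2,0.15,0],
    [0.45,0.2,0.15,0],
    [0.45,0.2,0.15,0]
  ]
}}

```text
t: 6.38
ee_pos: [623.0, 66.6, 324.5]
tcp_rot: [[-0.242, 0.97, 0.001], [0.97, 0.242, 0.0], [0.0, 0.001, -1.0]]
contact_force: [-2.5, 4.1, 1.6]
opening: 7.6
gripper_force: 59.0
```

{"method": "drive_tool", "body": {
  "moves": [
    [0.15,0.04,0.05,0],
    [0.3,0.07,0.09,0],
    [0.3,0.07,0.09,0],
    [0.3,0.07,0.09,0]
  ]
}}

```text
t: 6.72
ee_pos: [625.6, 67.2, 325.2]
tcp_rot: [[-0.242, 0.97, 0.0], [0.97, 0.242, 0.0], [0.0, 0.0, -1.0]]
contact_force: [-3.3, 3.3, 3.5]
opening: 7.4
gripper_force: 59.1
```

{"method": "drive_tool", "body": {
  "moves": [
    [0.1,0.03,0.05,0],
    [0.2,0.06,0.1,0],
    [0.2,0.06,0.1,0]
  ]
}}

```text
t: 6.97
ee_pos: [627.6, 67.7, 325.7]
tcp_rot: [[-0.242, 0.97, -0.0], [0.97, 0.242, -0.0], [0.0, -0.0, -1.0]]
contact_force: [-2.4, 3.5, 0.3]
opening: 7.5
gripper_force: 58.9
```

{"method": "drive_tool", "body": {
  "moves": [
    [0.1,0.03,0.03,0],
    [0.2,0.06,0.06,0],
    [0.2,0.06,0.06,0]
  ]
}}

```text
t: 7.22
ee_pos: [629.6, 68.2, 326.3]
tcp_rot: [[-0.242, 0.97, -0.0], [0.97, 0.242, -0.0], [0.0, -0.0, -1.0]]
contact_force: [-3.2, 2.8, -0.6]
opening: 7.6
gripper_force: 58.7
```

{"method": "drive_tool", "body": {
  "moves": [
    [0.1,0.03,0.03,0],
    [0.2,0.05,0.06,0],
    [0.2,0.05,0.06,0]
  ]
}}

```text
t: 7.47
ee_pos: [632.4, 69.0, 327.4]
tcp_rot: [[-0.242, 0.97, 0.002], [0.97, 0.242, 0.0], [-0.0, 0.002, -1.0]]
contact_force: [-1.5, 3.9, -1.0]
opening: 7.4
gripper_force: 58.6
```

Run:
```python
from h import *
import pickle
d={n:capture(n) for n in("side","wrist")}
pickle.dump(d,open('c2.pkl','wb'))
def crop(I,x,y,w,h,W,H): return cv2.resize(I[y:y+h,x:x+w],(W,H),interpolation=cv2.INTER_CUBIC)
o=np.zeros((300,800,3),np.uint8)
o[:300,:400]=crop(d['side']['image'],160,85,133,100,400,300)
o[:,400:]=crop(d['wrist']['image'],128,0,256,192,400,300)
cv2.imwrite('pics/c2.png',cv2.convertScaleAbs(o,alpha=1.5))
```

```text
(no output)
```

View pics/c2.png

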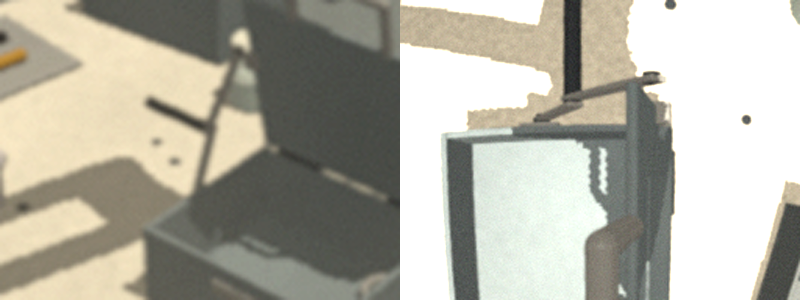

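The side crop shows the knee at (210,128), the upper joint at (238,50) and the lower link at (200,195). The stay is nearly straight but still slightly bent forward.

Run:
```python
from h import *
import pickle
S=pickle.load(open('c2.pkl','rb'))['side']
sp=lambda x,y:(160+x/3,85+y/3)
K=ony(S,*sp(210,128),116);A=ony(S,*sp(238,51),116);L=ony(S,*sp(199,196),116);t=ony(S,*sp(150,102),195)
print(K,A,L,t)
f=lambda v:np.degrees(np.arctan2(v[0],v[2]))
P=np.array([-14,116,62.4])
print(f(A-K),f(K-L),f(K-P),np.linalg.norm(A-K),np.linalg.norm(A-P))
```

```text
[ 13.72464288 116.         135.71622927] [ 54.70883808 116.         199.87587135] [ -3.35454108 116.          66.93715625] [ 17.03728931 195.         131.57150319]
32.5698161158336 13.945585157594161 20.714187399047077 76.13254184294419 153.68968616243242
```

{"method": "drive_tool", "body": {
  "moves": [
    [0.1,0.03,0.03,0],
    [0.15,0.04,0.04,0],
    [0.15,0.04,0.04,0]
  ]
}}

```text
t: 7.82
ee_pos: [633.2, 69.2, 327.6]
tcp_rot: [[-0.242, 0.97, 0.0], [0.97, 0.242, -0.0], [-0.0, 0.0, -1.0]]
contact_force: [-1.2, 3.2, 0.1]
opening: 7.7
gripper_force: 58.7
```

{"method": "drive_tool", "body": {
  "moves": [
    [0.1,0.02,0.02,0],
    [0.1,0.02,0.02,0],
    [0.1,0.02,0.02,0]
  ]
}}

```text
t: 8.07
ee_pos: [634.2, 69.4, 327.8]
tcp_rot: [[-0.242, 0.97, 0.0], [0.97, 0.242, 0.0], [0.0, 0.0, -1.0]]
contact_force: [-1.0, 2.7, -0.4]
opening: 7.5
gripper_force: 58.7
```

```bash
cat > pin.py <<'E'
from h import *
# dark pin in side view: PCA line of dark blob near expected place
c=capture('side');I=cv2.cvtColor(c['image'],cv2.COLOR_BGR2GRAY)
r=I[85:185,160:293]
m=(r<38).astype(np.uint8)
k,l,s,ce=cv2.connectedComponentsWithStats(m)
for i in range(1,k):
    if s[i,4]>15 : 
        ys,xs=np.where(l==i);j=xs.argmin()
        print(s[i].tolist(),'tip',160+xs[j],85+ys[j],ony(c,160+xs[j],85+ys[j],195).round(1))
cv2.imwrite('pics/x.png',I)
print(status.get_obs()['contact_force'],status.get_obs()['ee_pos'])
E
python3 pin.py
```

```text
[-0.90303667  2.96432714  0.0120796 ] [634.16354318  69.40275543 327.79362629]
```

{"method": "drive_tool", "body": {
  "moves": [
    [0.1,0.02,0.02,0],
    [0.1,0.02,0.02,0],
    [0.1,0.02,0.02,0]
  ]
}}

```text
t: 8.37
ee_pos: [635.2, 69.7, 328.1]
tcp_rot: [[-0.242, 0.97, 0.0], [0.97, 0.242, 0.0], [0.0, 0.0, -1.0]]
contact_force: [-1.2, 3.6, -0.3]
opening: 7.3
gripper_force: 58.8
```

```bash
sed -i 's/r<38/r<np.percentile(r,1)+14/' pin.py; python3 pin.py
```

```text
[28, 0, 45, 20, 556] tip 188 85 [-62.3 195.  271.7]
[64, 0, 69, 92, 4052] tip 224 152 [ 76.5 195.  -18.1]
[51, 34, 20, 10, 46] tip 211 119 [ 21.3 195.  129.6]
[49, 78, 42, 22, 349] tip 209 163 [  4.9 195.  -21. ]
[-0.71028082  3.53616509 -0.15774413] [635.16745668  69.65367347 328.04375784]
```

{"method": "drive_tool", "body": {
  "moves": [
    [0.1,0.02,0.02,0],
    [0.1,0.02,0.02,0],
    [0.1,0.02,0.02,0]
  ]
}}

```text
t: 8.67
ee_pos: [635.5, 69.8, 328.1]
tcp_rot: [[-0.242, 0.97, -0.001], [0.97, 0.242, -0.0], [0.0, -0.001, -1.0]]
contact_force: [-3.7, 3.1, 0.1]
opening: 7.3
gripper_force: 58.9
```

```bash
python3 pin.py|grep -v -e '\[28' -e '\[64' -e '\[49'
```

```text
[52, 34, 21, 10, 48] tip 212 119 [ 25.6 195.  127.6]
[-3.98288729  3.6691341   0.35077936] [635.48354591  69.76305819 328.09834747]
```

{"method": "drive_tool", "body": {
  "moves": [
    [0.1,0.02,0.02,0],
    [0.1,0.02,0.02,0],
    [0.1,0.02,0.02,0]
  ]
}}

```text
t: 8.97
ee_pos: [636.1, 69.9, 328.3]
tcp_rot: [[-0.242, 0.97, -0.002], [0.97, 0.242, -0.0], [0.0, -0.002, -1.0]]
contact_force: [-5.3, 2.4, 0.6]
opening: 7.8
gripper_force: 59.0
```

```bash
python3 pin.py|grep -v -e '\[28' -e '\[64' -e '\[49'
```

```text
[52, 34, 20, 10, 45] tip 212 119 [ 25.6 195.  127.6]
[-4.90686158  1.92982083  1.63933827] [636.17173698  69.93464973 328.27625085]
```

{"method": "drive_tool", "body": {
  "moves": [
    [-0.2,-0.05,-0.05,0],
    [-0.4,-0.1,-0.1,0],
    [-0.4,-0.1,-0.1,0],
    [-0.4,-0.1,-0.1,0]
  ]
}}

```text
t: 9.35
ee_pos: [632.8, 69.1, 327.5]
tcp_rot: [[-0.242, 0.97, -0.0], [0.97, 0.242, 0.0], [0.0, -0.0, -1.0]]
contact_force: [-4.2, 4.6, 1.9]
opening: 7.4
gripper_force: 59.0
```

```bash
python3 pin.py|grep -v -e '\[28' -e '\[64' -e '\[49'
```

```text
[53, 34, 21, 10, 47] tip 213 119 [ 29.9 195.  125.6]
[-2.86138228  3.85754944  1.98484849] [632.84497592  69.06580033 327.48347073]
```

{"method": "drive_tool", "body": {
  "moves": [
    [-0.1,-0.02,-0.02,0],
    [-0.2,-0.05,-0.05,0],
    [-0.2,-0.05,-0.05,0],
    [-0.2,-0.05,-0.05,0]
  ]
}}

```text
t: 9.73
ee_pos: [631.9, 68.8, 327.3]
tcp_rot: [[-0.242, 0.97, 0.002], [0.97, 0.242, 0.001], [0.0, 0.002, -1.0]]
contact_force: [-0.0, 5.0, 1.8]
opening: 7.2
gripper_force: 59.0
```

```bash
python3 pin.py|grep -v -e '\[28' -e '\[64' -e '\[49'
```

```text
[63, 0, 70, 93, 4074] tip 223 152 [ 71.7 195.  -15.5]
[53, 34, 21, 10, 47] tip 213 119 [ 29.9 195.  125.6]
[-0.54049565  4.64368492  1.31714914] [631.94094527  68.81548284 327.30439916]
```

{"method": "drive_tool", "body": {
  "moves": [
    [-0.2,-0.05,-0.05,0],
    [-0.2,-0.05,-0.05,0],
    [-0.2,-0.05,-0.05,0]
  ]
}}

```text
t: 10.03
ee_pos: [631.4, 68.7, 327.2]
tcp_rot: [[-0.242, 0.97, 0.006], [0.97, 0.242, 0.001], [-0.0, 0.006, -1.0]]
contact_force: [3.2, 6.3, 1.3]
opening: 7.6
gripper_force: 59.0
```

{"method": "drive_tool", "body": {
  "moves": [
    [0,0,0,0],
    [0,0,0,0],
    [0,0,0,0],
    [0,0,3,0],
    [0,0,7,0],
    [-4,-4,9,-7],
    [-7,-8,9,-14],
    [-10,-12,9,-21]
  ],
  "gripper": 4
}}

```text
t: 10.7
ee_pos: [549.7, -26.3, 417.2]
tcp_rot: [[0.127, 0.992, 0.004], [0.992, -0.127, -0.002], [-0.001, 0.004, -1.0]]
contact_force: [1.2, -1.0, 0.2]
opening: 40.0
gripper_force: 0.0
```

{"method": "drive_tool", "body": {
  "moves": [
    [-9.3,-30.1,-25,-69],
    [-9.3,-30.1,-25,-69],
    [-9.3,-30.1,-25,-69],
    [-9.3,-30.1,-25,-69],
    [-9.3,-30.1,-25,-69],
    [-9.3,-30.1,-25,-69],
    [-9.3,-30.1,-25,-69],
    [-9.3,-30.1,-25,-69],
    [-9.3,-30.1,-25,-69],
    [-9.3,-30.1,-25,-69]
  ],
  "gripper": 6
}}

```text
t: 11.53
ee_pos: [454.7, -328.8, 163.1]
tcp_rot: [[0.972, 0.234, -0.002], [0.234, -0.972, -0.0], [-0.002, -0.0, -1.0]]
contact_force: [-1.0, 0.3, 0.1]
opening: 59.6
gripper_force: 0.0
```

Run:
```python
from h import *
import pickle
w=capture('wrist');s=capture('side');o=status.get_obs()
pickle.dump((w,s),open('w3.pkl','wb'));print(o['ee_pos'],o['tcp_rot'][:,1],o['contact_force'])
hsv=cv2.cvtColor(w['image'],cv2.COLOR_BGR2HSV);m=cv2.inRange(hsv,(2,100,60),(18,255,255))
k,l,st,ce=cv2.connectedComponentsWithStats(m)
for i in range(1,k):
    if st[i,4]>100: print(st[i].tolist(),ce[i].round(1),[onz(w,*ce[i],z,True).round(1) for z in(28,40,52)])
a=np.hstack([cv2.resize(w['image'],(400,300)),cv2.resize(s['image'][60:210,150:350],(400,300))])
cv2.imwrite('pics/w3.png',cv2.convertScaleAbs(a,alpha=1.3))
```

```text
[ 454.04558704 -328.65193341  162.25548643] [ 0.236268   -0.97168464 -0.00252924] [-0.07495881  0.57080766 -0.21397136]
[259, 190, 39, 45, 1339] [278.9 211.4] [array([ 441.2, -352. ,   28. ]), array([ 445.1, -350.1,   40. ]), array([ 449. , -348.2,   52. ])]
[191, 244, 44, 67, 1764] [213.8 273.9] [array([ 362.4, -306.8,   28. ]), array([ 370., -307.,   40.]), array([ 377.7, -307.3,   52. ])]
```

View pics/w3.png

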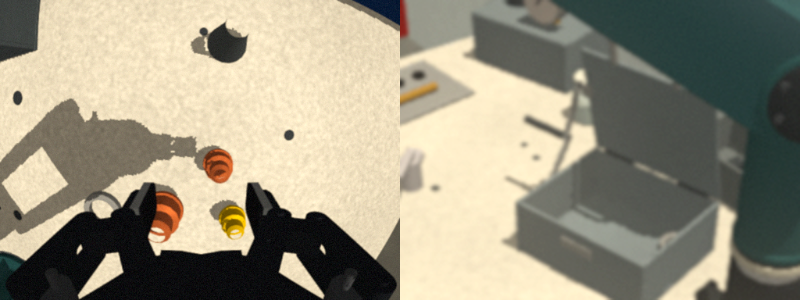

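The lid stands up by itself, locked. The small bronze valve is at (218,165), clear of the big one at (167,215) and the yellow one at (233,222). It measures about (440,-352).

{"method": "drive_tool", "body": {
  "moves": [
    [-1.4,-2.35,0,0],
    [-1.4,-2.35,-3,0],
    [-1.4,-2.35,-7,0],
    [-1.4,-2.35,-10,0],
    [-1.4,-2.35,-11.5,0],
    [-1.4,-2.35,-11.5,0],
    [-1.4,-2.35,-11.5,0]
  ]
}}

```text
t: 12.22
ee_pos: [442.8, -349.2, 50.4]
tcp_rot: [[0.97, 0.243, -0.001], [0.243, -0.97, 0.001], [-0.001, -0.001, -1.0]]
contact_force: [0.4, -0.6, 0.6]
opening: 59.9
gripper_force: 0.0
```

{"method": "drive_tool", "body": {
  "moves": [
    [0,0,0,0],
    [0,0,0,0],
    [0,0,0,0],
    [0,0,0,0],
    [0,0,0,0]
  ],
  "gripper": 0
}}

```text
t: 12.63
ee_pos: [444.0, -350.7, 52.5]
tcp_rot: [[0.97, 0.242, 0.003], [0.242, -0.97, -0.003], [0.002, 0.003, -1.0]]
contact_force: [-0.2, 1.4, 6.0]
opening: 28.7
gripper_force: 58.7
```

{"method": "drive_tool", "body": {
  "moves": [
    [0,0,2,0],
    [0,0,5,0],
    [0,0,9,0],
    [0,0,13,0],
    [0,3,15,0],
    [1,6,16,0],
    [2.5,9.5,16,0],
    [3.5,13,16,0],
    [4.5,16.5,16,0],
    [5.5,20,16,0]
  ]
}}

```text
t: 13.47
ee_pos: [498.1, -148.0, 211.7]
tcp_rot: [[0.97, 0.241, 0.002], [0.241, -0.97, -0.001], [0.002, 0.001, -1.0]]
contact_force: [1.4, 0.3, -1.9]
opening: 28.7
gripper_force: 59.9
```

{"method": "drive_tool", "body": {
  "moves": [
    [1.2,3.8,0,0],
    [2.4,7.6,0,0],
    [3.6,11.2,0,0],
    [4.8,14.6,0,0],
    [5.8,16.8,0,0],
    [6.3,18.1,0,0],
    [6.3,18.1,0,0],
    [6.3,18.1,0,0],
    [6.3,18.1,0,0]
  ]
}}

```text
t: 14.22
ee_pos: [560.2, 30.3, 210.5]
tcp_rot: [[0.97, 0.241, -0.0], [0.241, -0.97, -0.001], [-0.0, 0.001, -1.0]]
contact_force: [-0.7, 0.1, -0.7]
opening: 28.7
gripper_force: 59.9
```

Run:
```python
from h import *
w=capture('wrist');o=status.get_obs()
print(o['ee_pos'],ch(o['ee_pos']),o['opening'],o['gripper_force'],o['contact_force'])
cv2.imwrite('pics/w4.png',cv2.convertScaleAbs(w['image'],alpha=1.3))
```

```text
[560.15634596  30.11085949 210.45447304] [-41.84919327 -19.10136181 210.45447304] 28.808201000197098 59.88947267993353 [ 0.6569727   0.04655609 -2.10731866]
```

View pics/w4.png

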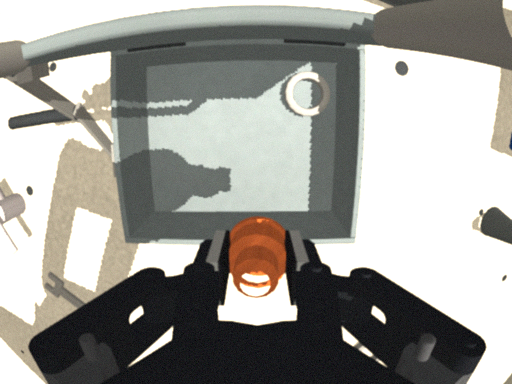

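The collar is at (308,93), in the rear corner. The valve, at (257,265), hangs upright in the fingers over the front half of the bay, well clear of the collar.

{"method": "drive_tool", "body": {
  "moves": [
    [0,0,-3,0],
    [0,0,-6,0],
    [0,0,-9,0],
    [0,0,-12,0],
    [0,0,-13.5,0],
    [0,0,-14.5,0],
    [0,0,-15.1,0],
    [0,0,-15.1,0],
    [0,0,-15.1,0]
  ]
}}

```text
t: 15.02
ee_pos: [561.5, 30.7, 60.0]
tcp_rot: [[0.971, 0.241, 0.001], [0.241, -0.971, -0.0], [0.001, 0.0, -1.0]]
contact_force: [-0.3, -0.6, -1.1]
opening: 28.6
gripper_force: 59.9
```

{"method": "drive_tool", "body": {
  "moves": [
    [0,0,-0.1,0],
    [0,0,-0.15,0],
    [0,0,-0.15,0]
  ]
}}

```text
t: 15.27
ee_pos: [561.5, 31.2, 58.6]
tcp_rot: [[0.97, 0.242, 0.002], [0.242, -0.97, -0.0], [0.002, 0.001, -1.0]]
contact_force: [-0.0, -0.3, 2.2]
opening: 28.7
gripper_force: 60.2
```

{"method": "drive_tool", "body": {
  "moves": [
    [0,0,0,0],
    [0,0,0,0],
    [0,0,0,0],
    [0,0,0,0],
    [0,0,2,0],
    [0,0,5,0],
    [0,0,9,0],
    [0,0,13,0],
    [0,0,17,0]
  ],
  "gripper": 6
}}

```text
t: 16.02
ee_pos: [560.1, 31.5, 229.3]
tcp_rot: [[0.97, 0.242, -0.001], [0.242, -0.97, 0.0], [-0.001, -0.0, -1.0]]
contact_force: [0.9, 0.4, 0.2]
opening: 59.8
gripper_force: 0.0
```

Run:
```python
from h import *
import pickle
w=capture('wrist');s=capture('side');t=capture('top');pickle.dump((w,s,t),open('w5.pkl','wb'))
a=np.zeros((600,800,3),np.uint8);a[:300,:400]=cv2.resize(w['image'],(400,300));a[:300,400:]=cv2.resize(s['image'][85:185,160:293],(400,300))
a[300:,:400]=cv2.resize(t['image'][120:220,160:293],(400,300))
cv2.imwrite('pics/w5.png',cv2.convertScaleAbs(a,alpha=1.3));print(status.get_obs()['ee_pos'],status.get_obs()['joints'])
```

```text
[563.28175528  31.34661298 231.62856406] [-3.83413997e+00  1.87680140e+01  9.31255273e+01  7.52305988e-03
  6.76416275e+01  7.21661549e+01]
```

View pics/w5.png

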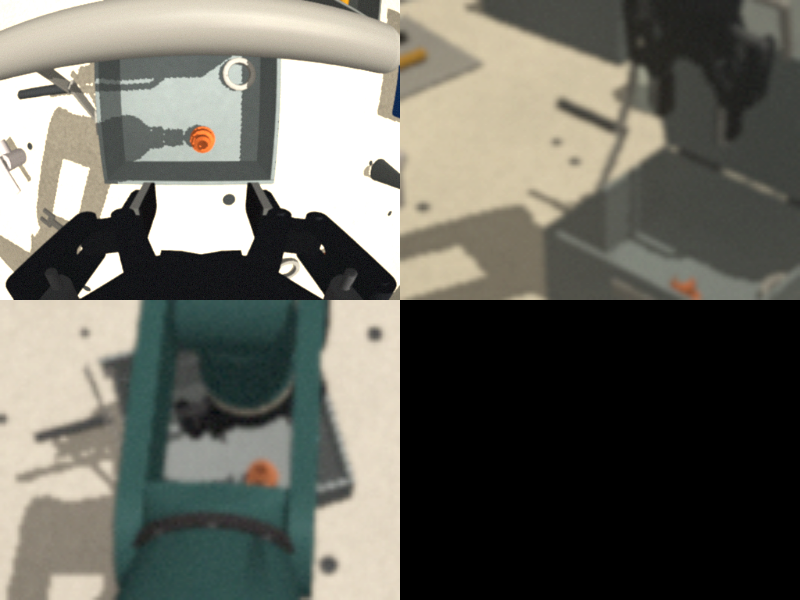

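The valve stands in the bay at wrist (203,138) and the lid is still up. The locked knee pin shows its tip at wrist (20,95), at side crop (558,103) and at top crop (37,437).

Run:
```python
from h import *
import pickle
w,s,t=pickle.load(open('w5.pkl','rb'))
sp=(160+158/3,85+103/3);tp=(160+37/3,120+137/3);wp=(20*1.28,95*1.28)
print('ts',tri(t,tp,s,sp),'ws',tri(w,wp,s,sp,True))
print('knee side',ony(s,160+222/3,85+130/3,116))
d=pickle.load(open('c0.pkl','rb'))['top']
print('valvehead',ch(onz(d,144,219,40)))
for g in((30,168,126),(29,168,127)):print(C0+g[0]*ex+g[1]*ey+[0,0,g[2]])
```

```text
ts (array([ 31.8, 196.4, 123.3]), np.float64(2.6)) ws (array([ 34.8, 201.2, 120.1]), np.float64(0.8))
knee side [ 31.41479627 116.         124.89610223]
valvehead [-89.20949298 333.95684072  40.        ]
[584.60739501 229.03640427 126.        ]
[583.63709928 228.79448237 127.        ]
```

{"method": "drive_tool", "body": {
  "moves": [
    [-0.9,3.5,0,7],
    [-1.8,7,0,14],
    [-2.7,10.5,0,21],
    [-3.6,14,0,28],
    [-4.5,18,0,35],
    [-4.5,18,0,42],
    [-4.5,18,0,49],
    [-4.5,18,0,56],
    [-4.5,18,0,63],
    [-4.5,18,0,70]
  ],
  "gripper": 5
}}

```text
t: 17.0
ee_pos: [514.4, 211.4, 225.8]
tcp_rot: [[0.098, 0.995, -0.004], [0.995, -0.098, -0.001], [-0.001, -0.003, -1.0]]
contact_force: [-0.3, 0.3, 0.2]
opening: 49.8
gripper_force: 0.0
```

{"method": "drive_tool", "body": {
  "moves": [
    [1.5,0.4,0,7],
    [3.5,0.9,0,14],
    [5.5,1.4,0,20],
    [6.7,1.7,-2,20],
    [6.7,1.7,-4,20],
    [6.7,1.7,-4,20],
    [6.7,1.7,-4,20]
  ]
}}

```text
t: 17.58
ee_pos: [580.5, 227.8, 185.1]
tcp_rot: [[-0.242, 0.97, -0.006], [0.97, 0.242, -0.002], [-0.0, -0.006, -1.0]]
contact_force: [0.3, 0.4, -0.1]
opening: 50.3
gripper_force: 0.0
```

Run:
```python
from h import *
import pickle
w=capture('wrist');pickle.dump(w,open('w6.pkl','wb'));o=status.get_obs()
cv2.imwrite('pics/w6.png',cv2.convertScaleAbs(cv2.resize(w['image'],(800,600)),alpha=1.4));print(o['ee_pos'],ch(o['ee_pos']),o['tcp_rot'][:,1],o['contact_force'])
```

```text
[581.46370901 228.10502541 186.61706825] [ 26.72437397 167.85681355 186.61706825] [ 0.97034409  0.24170181 -0.00354624] [0.53588557 0.22274171 0.79442274]
```

View pics/w6.png

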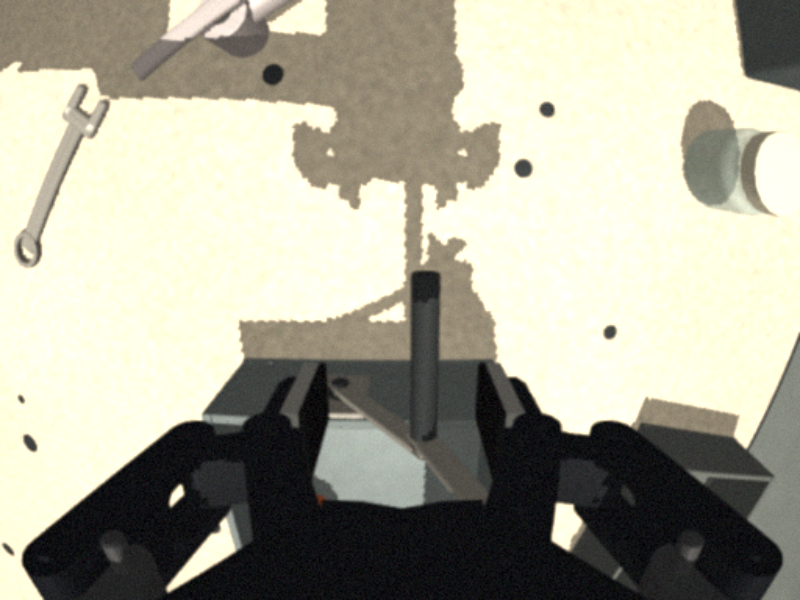

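The pin runs from its tip at (426,278) to the knee at (425,437), between the open fingers. The stay pivot shows at (341,383).

Run:
```python
from h import *
import pickle
w=pickle.load(open('w6.pkl','rb'))
f=lambda p,z:ch(onz(w,p[0]*.64,p[1]*.64,z,True)).round(1)
for z in(122,126):print(z,f((426,274),z),f((425,437),z))
for z in(55,62,68):print('piv',z,f((341,383),z))
```

```text
122 [ 35.8 198.  122. ] [ 36.7 122.8 122. ]
126 [ 35.6 198.9 126. ] [ 36.5 125.4 126. ]
piv 55 [-10.2 117.6  55. ]
piv 62 [ -9.1 121.   62. ]
piv 68 [ -8.2 123.9  68. ]
```

{"method": "drive_tool", "body": {
  "moves": [
    [0.63,0.36,-2,0],
    [0.63,0.36,-4,0],
    [0.63,0.36,-5.5,0],
    [0.63,0.36,-5.5,0],
    [0.63,0.36,-5.5,0],
    [0.63,0.36,-5.5,0]
  ]
}}

```text
t: 18.13
ee_pos: [589.7, 232.2, 134.4]
tcp_rot: [[-0.242, 0.97, 0.002], [0.97, 0.242, 0.001], [0.0, 0.002, -1.0]]
contact_force: [0.2, -0.7, 0.3]
opening: 50.5
gripper_force: 0.0
```

{"method": "drive_tool", "body": {
  "moves": [
    [0,0,0,0],
    [0,0,0,0],
    [0,0,0,0],
    [0,0,0,0],
    [0,0,0,0],
    [0,0,0,0]
  ],
  "gripper": 0
}}

```text
t: 18.63
ee_pos: [589.1, 232.1, 133.9]
tcp_rot: [[-0.242, 0.97, 0.0], [0.97, 0.242, 0.0], [0.0, 0.0, -1.0]]
contact_force: [-2.8, -0.5, 6.6]
opening: 10.0
gripper_force: 58.5
```

{"method": "drive_tool", "body": {
  "moves": [
    [-0.3,-0.08,0.21,0],
    [-0.61,-0.15,0.4,0],
    [-0.9,-0.22,0.57,0],
    [-1.19,-0.3,0.72,0],
    [-1.19,-0.3,0.72,0]
  ]
}}

```text
t: 19.05
ee_pos: [578.5, 229.5, 141.2]
tcp_rot: [[-0.242, 0.97, 0.004], [0.97, 0.242, 0.001], [0.0, 0.004, -1.0]]
contact_force: [5.4, 1.4, -0.2]
opening: 9.9
gripper_force: 58.6
```

{"method": "drive_tool", "body": {
  "moves": [
    [-0.48,-0.12,0.21,0],
    [-0.98,-0.24,0.39,0],
    [-1.48,-0.37,0.53,0],
    [-1.87,-0.47,0.61,0],
    [-1.87,-0.47,0.61,0]
  ]
}}

```text
t: 19.47
ee_pos: [561.3, 225.1, 149.0]
tcp_rot: [[-0.242, 0.97, 0.008], [0.97, 0.242, 0.002], [0.0, 0.008, -1.0]]
contact_force: [5.4, 2.1, 8.6]
opening: 9.8
gripper_force: 58.6
```

{"method": "drive_tool", "body": {
  "moves": [
    [-0.09,-0.02,0.2,0],
    [-0.18,-0.05,0.32,0],
    [-0.7,-0.17,0.41,0],
    [-1.22,-0.3,0.47,0],
    [-1.75,-0.44,0.49,0],
    [-2.27,-0.57,0.47,0],
    [-2.27,-0.57,0.47,0]
  ]
}}

```text
t: 20.05
ee_pos: [535.4, 218.6, 152.4]
tcp_rot: [[-0.242, 0.97, 0.001], [0.97, 0.242, 0.0], [0.0, 0.001, -1.0]]
contact_force: [0.9, 1.3, 11.6]
opening: 9.4
gripper_force: 58.9
```

{"method": "drive_tool", "body": {
  "moves": [
    [-0.3,-0.08,0.13,0],
    [-0.61,-0.15,0.14,0],
    [-1.13,-0.28,0.05,0],
    [-1.64,-0.41,-0.08,0],
    [-2.13,-0.53,-0.25,0],
    [-2.63,-0.66,-0.45,0],
    [-3.09,-0.77,-0.69,0],
    [-3.09,-0.77,-0.69,0]
  ]
}}

```text
t: 20.72
ee_pos: [501.7, 210.0, 142.6]
tcp_rot: [[-0.242, 0.97, -0.005], [0.97, 0.242, -0.002], [-0.0, -0.005, -1.0]]
contact_force: [-1.8, -0.7, -1.2]
opening: 9.6
gripper_force: 58.8
```

{"method": "drive_tool", "body": {
  "moves": [
    [-0.57,-0.14,-0.37,0],
    [-1.0,-0.25,-0.68,0],
    [-1.41,-0.35,-1.02,0],
    [-1.79,-0.45,-1.39,0],
    [-2.15,-0.54,-1.79,0],
    [-2.48,-0.62,-2.21,0],
    [-2.78,-0.69,-2.65,0],
    [-2.78,-0.69,-2.65,0]
  ]
}}

```text
t: 21.38
ee_pos: [477.5, 203.8, 116.5]
tcp_rot: [[-0.242, 0.97, 0.001], [0.97, 0.242, -0.0], [-0.0, 0.001, -1.0]]
contact_force: [7.0, -0.9, -7.5]
opening: 9.1
gripper_force: 58.9
```

{"method": "drive_tool", "body": {
  "moves": [
    [-0.08,-0.02,-0.3,0],
    [-0.16,-0.04,-0.58,0],
    [-0.4,-0.1,-1.06,0],
    [-0.6,-0.15,-1.56,0],
    [-0.78,-0.19,-2.07,0],
    [-0.91,-0.23,-2.59,0],
    [-1.01,-0.25,-3.13,0],
    [-1.08,-0.27,-3.66,0],
    [-1.08,-0.27,-3.66,0]
  ]
}}

```text
t: 22.13
ee_pos: [468.7, 201.7, 80.6]
tcp_rot: [[-0.242, 0.97, 0.005], [0.97, 0.242, 0.001], [-0.0, 0.005, -1.0]]
contact_force: [7.6, -2.2, -0.7]
opening: 8.6
gripper_force: 58.8
```

{"method": "drive_tool", "body": {
  "moves": [
    [0.1,0.02,-0.3,0],
    [0.16,0.04,-0.6,0],
    [0.17,0.04,-0.93,0],
    [0.19,0.05,-1.34,0],
    [0.24,0.06,-1.74,0],
    [0.24,0.06,-1.74,0]
  ]
}}

```text
t: 22.63
ee_pos: [470.9, 202.8, 65.4]
tcp_rot: [[-0.242, 0.97, 0.005], [0.97, 0.242, 0.002], [0.001, 0.005, -1.0]]
contact_force: [0.5, -0.6, 28.5]
opening: 9.2
gripper_force: 62.8
```

{"method": "drive_tool", "body": {
  "moves": [
    [0,0,0.1,0],
    [0,0,0.15,0],
    [0,0,0.15,0]
  ]
}}

```text
t: 22.88
ee_pos: [470.4, 202.8, 66.9]
tcp_rot: [[-0.242, 0.97, 0.004], [0.97, 0.242, 0.002], [0.001, 0.004, -1.0]]
contact_force: [2.2, 0.1, 19.5]
opening: 9.0
gripper_force: 61.8
```

```bash
cat > lid.py <<'E'
from h import *
import pickle
S0=pickle.load(open('c0.pkl','rb'))
for n,(x,y,w,h) in (('side',(207,165,60,35)),('side',(255,140,55,40)),('top',(225,195,45,20)),('top',(245,128,35,60))):
    I=capture(n)['image'];t=S0[n]['image'][y:y+h,x:x+w]
    m=12;r=I[y-m:y+h+m,x-m:x+w+m]
    q=cv2.matchTemplate(r,t,cv2.TM_CCOEFF_NORMED);_,v,_,l=cv2.minMaxLoc(q);print(n,'corr',round(v,3),'shift',l[0]-m,l[1]-m)
print(status.get_obs()['contact_force'],status.get_obs()['ee_pos'])
E
python3 lid.py
```

```text
side corr 0.997 shift 0 0
side corr 0.998 shift 0 0
top corr 0.997 shift 0 0
top corr 0.997 shift 0 0
[ 1.31101008  0.40905287 19.98850895] [470.49305695 202.80650963  66.84216386]
```

The lid's handle and corners match the shut pictures to within a pixel. I'll ease off the residual push and let go.

{"method": "drive_tool", "body": {
  "moves": [
    [0,0,0.1,0],
    [0,0,0.2,0],
    [0,0,0.2,0]
  ]
}}

```text
t: 23.33
ee_pos: [470.1, 202.7, 68.2]
tcp_rot: [[-0.242, 0.97, 0.003], [0.97, 0.242, 0.001], [0.001, 0.004, -1.0]]
contact_force: [3.1, 0.3, 10.7]
opening: 9.1
gripper_force: 60.9
```

{"method": "drive_tool", "body": {
  "moves": [
    [0,0,0,0],
    [0,0,0,0],
    [0,0,0,0],
    [0,0,0,0]
  ],
  "gripper": 4
}}

```text
t: 23.67
ee_pos: [467.1, 201.7, 66.3]
tcp_rot: [[-0.242, 0.97, -0.003], [0.97, 0.242, -0.001], [0.0, -0.003, -1.0]]
contact_force: [-0.1, 0.4, -0.8]
opening: 40.3
gripper_force: 0.0
```

{"method": "drive_tool", "body": {
  "moves": [
    [0,0,2,0],
    [0,0,5,0],
    [0,0,9,0],
    [0,0,13,0],
    [-3,2,15,0],
    [-5,4,17,0],
    [-5,4,17,0],
    [-5,4,17,0]
  ]
}}

```text
t: 24.33
ee_pos: [417.8, 242.6, 237.7]
tcp_rot: [[-0.244, 0.97, 0.001], [0.97, 0.244, 0.001], [0.0, 0.001, -1.0]]
contact_force: [-0.1, -0.3, -0.2]
opening: 39.9
gripper_force: 0.0
```

```bash
python3 lid.py
python3 - <<'E'
from h import *
import pickle
I=capture('side');S=pickle.load(open('c0.pkl','rb'))['side']['image']
# pin tip region vs start
t=S[150:172,182:210];r=I['image'][138:184,170:222];q=cv2.matchTemplate(r,t,cv2.TM_CCOEFF_NORMED);_,v,_,l=cv2.minMaxLoc(q);print('pin',v,l[0]-12,l[1]-12)
E
```

```text
side corr 0.999 shift 0 0
side corr 0.998 shift 0 0
top corr 0.998 shift 0 0
top corr 0.997 shift 0 0
[ 0.73021034 -0.02445034  0.70912018] [418.46759892 241.18160745 235.70318458]
pin 0.9992213249206543 0 0
```

```bash
python3 -c "
from workcell import order
print(order.sign_off())"
```

```text
the job is handed in; nothing more can be done
None
```

The job is handed in at about 24 s: the relief valve was placed upright inside the chest, the stay unlocked and the lid brought down shut. In the final pictures the lid, handle and knee pin match their starting positions to within a pixel, and the arm is clear. I did not measure the bystanders' final positions, the bracket slip, or the valve after the lid closed.

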